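# Find a lifting bar's balance point on the bed's edge and set its hoist eye there

## Robot

A 6-joint arm with a two-finger parallel gripper is mounted at the origin on a cart in front of the work surface, level with it; the furniture and walls round the work are solid. World frame = base frame: x ahead of the robot, y to its left, z up, the work surface at z = 0. Lengths are in mm, angles in rad, forces in N, time in s.
With the tool pointing down it reaches from about 350 to 775 mm from the base axis. Payload 7.3 kg.
Tool frame: the origin (TCP) lies midway between the tips of the shut fingers; the grasp point (between the pads) lies 19 mm behind it; z points along the fingers, y is the line along which they close (so a half turn about z gives the same grasp; the last joint's range is limited). The gripper opens to 92 mm and grips with 3 to 60 N. Pads are 19 mm wide; open, the fingers measure 130 mm over their backs; the gripper's body (75 mm by 190 mm) begins 47 mm behind the grasp point.
Start: joints at [-1.428, 0.342, 1.524, -0, 1.275, -0.146], TCP at [149.543, -503.271, 226.741] pointing down, gripper open.
Joint ranges: [-2.53, 2.53], [-0.77, 2.02], [0.04, 2.7], [-1, 4.14], [0.28, 2.66], [-3.11, 3.11]. Speed limits (rad/s): [2.57, 2.57, 3.14, 3.14, 3.14, 3.14].

## Interface

Orientations are given as [roll, pitch, yaw] about the fixed x, y, z axes, in that order (R = Rz(yaw) Ry(pitch) Rx(roll)).
In Python, from plant import bot gives the robot as it stands.
- The arm moves only by the tool jog_arm, never from a script. Its arguments are lists of equal length, an entry for each row: "dp": the shift along the tool's x, y, z in m, a list of three; "twist": the turn about the tool's z in degrees. A call has 1 to 10 rows; each row shifts and turns the commanded pose from where the row before left it, along the tool's axes as they then stand; what a row does not reach is not made up. A row lasts 1/8 s, in which the tool goes at most 62.5 mm and 10.7 degrees, less where a joint would pass 70% of its speed; a pose out of reach is approached as far as the arm can. A call is refused whole if a number of a shift passes 0.0625 or a number of a turn 10.7, either way. A call with a gripper value outside its range is refused whole. "jaw" is the finger opening in m, from 0 to 0.0918, set as the call begins (left out, the last holds). The fingers move at their own pace and stop on an object; the grip force is fixed at half the most. Time passes only in rows, so rows that do not move let the fingers close. It gives the time, the measured TCP pose, the force, the opening and the grip force at its end, in the units of the state.
- bot.get_obs(): the state, without advancing time (a new reading comes with each control period).
- bot.capture(name): name is "scene" or "top"; returns the picture (480x640x3 uint8, blue, green, red); there is no depth.
- bot.camera_params(name): a dict with "fx", "fy", "cx", "cy" (pixels), "R" (3x3) and "t" (3): a world point X has camera coordinates R X + t. Camera axes: x right, y down, z forward; pixel columns grow to the right and rows downward; lengths in mm; the calibration is good to about 2 mm. A picture is of the moment at which its call begins. camera_params takes no time and is no camera call.
- bot.close_job(): hands the job in; it is judged then, once.
Trained networks look in the newest picture that a camera, given by its name, has taken for a name from the list of things; names that differ only in an ending like _2 or _b are one class to them, and where a whole thing is asked for, a point or a joint stands for the part that bears it (a point fixed in the world has none). Each returns a list of dicts, best first, with "confidence" (0 to 1); they miss things now and then, are a little off and sometimes report something else, mostly with a low value. They report only what shows in the picture. A call takes as long as a camera call. They do not tell look-alikes from the thing itself.
- bot.find_in(camera, label): "bbox" ([centre column, centre row, width, height] in pixels, round what is visible of it).
- bot.masks_of(camera, label): "pixels" (480x640 bool, what is visible of it) and "bbox" ([centre column, centre row, width, height] in pixels, round what is visible of it).
The state is a dict: "time": time; "joint_positions": joint angles; "dq": joint speeds; "tau": joint torques, N m; "tool_pos": TCP position; "tcp_rot": TCP orientation; "contact_force": force on the tool from outside, world axes, zero at the start; "moment": the same for the moment, N m; "grip_width": finger opening in mm; "finger_force": force on a finger pad.
Only numpy, scipy, OpenCV 4.12 (cv2) and the standard library are available. Lean on these libraries where they do the work, as an engineer would, in place of code of your own. Each camera call takes 0.05 s, during which the arm holds its last target. There are 200 camera calls.

## Task

The counterweight on the lifting bar has been moved, so find the bar's new balance point: slide the bar along its bed, nose first and a little at a time, until it just tips over the bed's edge and rests by itself with its nose down on the rubber pad - stop as soon as it goes, so that the balance point is within about a centimetre of the edge. Then mark that point with the yellow hoist-eye saddle: set it astride the bar, fully down, right above the edge, and leave everything at rest.

Things in the scene. Friction and masses are not known exactly. Their poses are not given: they have to be found in the camera images.
- lift_bar: aluminium box-section lifting bar, 420 mm long (x, towards the nose), 30 wide, 30 high, 0.7 to 0.95 kg with counterweight, loose on the bed, level at the start. Origin: mid-length, on the underside. A steel fork stands 20 mm high on top, 13 to 47 mm from the nose end. The unseen balance point, different each time, lies 35 to 85 mm behind mid-length and starts short of the edge
- bar_tail (a point): centre of the bar's flat tail end face (end near the counterweight, black plug), 15 mm above the underside; its upper 20 mm stand above the bed's flanges, to push on. It rises 10 to 18 mm when the bar tips. A pusher left pressing here holds the tail down by friction: back it off after each small push to let the bar tip
- bar_nose (a point): centre of the bar's nose end face (the other end), 15 mm above its underside. It drops about 25 mm to the rubber pad when the bar tips.
- weight_centre (a point): centre of the dark steel counterweight, 44 mm along the bar, 58 mm wide, top 16 mm above the bar's top (screw heads 5 mm more), clear of the bed; clamped tight round the bar 110 to 160 mm behind mid-length; its weight is not known
- slide_bed: the bed, fixed: a grey steel channel 300 mm long, 42 mm wide, on two blue feet and a base plate 76 mm wide. Origin: on the table right below the tipping edge; x points along the channel out over the edge (the way the bar is to slide); the channel lies at x = -300 to 0 mm. Floor 32 mm above the table; side flanges 10 mm higher, 34 mm apart (2 mm play each side of the bar)
- edge (a point): the tipping edge: the bright steel lip at the open end of the channel's floor, 32 mm above the table, middle of its width; same axes as the bed.
- landing_pad: black ribbed rubber pad, 140 mm along the bar's direction, 75 mm wide, 6 mm thick, fixed on the table where the nose comes down, its middle 265 mm beyond the edge. Origin: centre of its underside.
- saddle_eye (a point): centre of the eye of the yellow hoist-eye saddle, 46 mm above the bottom of its legs; grasp it here. The eye is an upright ring, 32 mm outside, 12 mm thick, 26 mm clear above the top plate at its centre, in the saddle's x-z plane: the fingers close along the saddle's y. Saddle 26 mm along x, 54 mm wide (y), 62 mm high, 0.09 kg, loose, standing upright on the table on its two legs at the start
- saddle_seat (a point): underside of the saddle's top plate, midway between its legs, 32 mm below the centre of the eye; this lies on the bar's top when the saddle is seated. The legs are 37 mm apart inside (3.5 mm play each side of the bar), 14 mm deep, 5 mm thick, and flare out to 44 mm apart at the bottom. The saddle's x runs along the bar, either way round.
There are look-alikes about, which are no part of the job. What is shaped like the part that bears saddle_eye but red or turquoise is not meant.

How it is judged:
By the outcome, as a careful person would: the job done as asked, in the order asked, and still so for the second after the job is handed in, with the robot touching nothing.
It also fails if it takes over 67 s, if anything falls off the work surface, if the arm or the gripper's body presses on something with over 40 N, if the wrist force passes 120 N, or if a joint passes its speed limit or range.

## Working session

There is one attempt and no reset: what is moved stays moved. The work goes in short steps, Python scripts to look and compute and a tool call to move; the robot and the scene stay as the last step left them, time stands still between calls to the robot, and variables do not carry over. Pictures are saved under pics/ and viewed, at most 10 in all, crops included, and the job is handed in when it is done.

Besides the shell and the picture viewer there is one more tool, called after "Call:" as name(argument=value, ...) on one line, values as JSON. jog_arm: Moves the arm, as the interface text tells. Its arguments: {"type":"object","properties":{"dp":{"type":"array"},"twist":{"type":"array"},"jaw":{"type":"number"}},"required":["dp","twist"]}

```bash
mkdir -p pics; ls; python3 - <<'E'
from plant import bot
import cv2,numpy as np
o=bot.get_obs();print(o['time'],o['tool_pos'],o['tcp_rot'],o['grip_width'])
for c in ('scene','top'):
    im=bot.capture(c);cv2.imwrite(f'pics/{c}0.png',im)
    p=bot.camera_params(c);print(c,p)
    for l in ('lift_bar','bar_tail','bar_nose','weight_centre','slide_bed','edge','landing_pad','saddle_eye','saddle_seat'):
        print(l,[(np.round(d['bbox'],1).tolist(),round(d['confidence'],2)) for d in bot.find_in(c,l)])
E
```

```text
pics
0.0 [ 149.48639854 -502.85950955  226.0520943 ] [-3.14012175e+00 -2.47563180e-04  2.88769398e-01] 92.21511530384811
scene {'fx': 501.1942062979485, 'fy': 501.1942062979485, 'cx': 325.4009689794359, 'cy': 245.60098126701092, 'R': array([[ 0.88057773, -0.47350445,  0.01940092],
       [-0.19078099, -0.39167612, -0.9001069 ],
       [ 0.4338035 ,  0.78891276, -0.43523692]]), 't': array([-546.70457043,  140.03278229,  818.19771068])}
lift_bar [([277.4, 262.6, 101.0, 100.5], 0.6)]
bar_tail [([279.6, 263.1, 101.3, 105.7], 0.61)]
bar_nose [([276.6, 263.5, 102.3, 102.8], 0.57)]
weight_centre [([243.5, 224.4, 34.2, 26.3], 0.97), ([277.7, 261.9, 103.2, 103.5], 0.54)]
slide_bed [([245.1, 252.4, 73.4, 69.9], 0.91)]
edge [([246.6, 250.9, 70.8, 68.5], 0.73)]
landing_pad [([353.1, 363.4, 92.6, 68.4], 0.55), ([273.9, 263.7, 101.7, 98.8], 0.28)]
saddle_eye [([470.6, 331.4, 18.0, 42.3], 0.95), ([421.2, 308.9, 29.0, 39.9], 0.79), ([356.8, 259.2, 25.0, 30.4], 0.79), ([392.9, 281.3, 30.9, 39.0], 0.64), ([446.8, 362.4, 30.5, 49.5], 0.6)]
saddle_seat [([358.2, 258.9, 26.3, 34.1], 0.79), ([419.8, 310.1
[... 391 characters left out ...]
3, 1303.94074429])}
lift_bar [([305.2, 282.9, 165.3, 23.8], 0.97)]
bar_tail [([305.2, 281.1, 165.3, 25.6], 0.65), ([264.6, 283.9, 116.1, 31.5], 0.61)]
bar_nose [([304.2, 284.2, 165.9, 23.9], 0.79)]
weight_centre [([255.1, 283.3, 17.9, 22.0], 0.62)]
slide_bed [([263.6, 282.0, 116.1, 31.3], 0.95)]
edge []
landing_pad [([422.2, 274.5, 55.0, 32.0], 0.62)]
saddle_eye [([326.5, 218.2, 19.8, 17.8], 0.7), ([434.5, 203.4, 19.0, 15.0], 0.68), ([403.7, 212.7, 14.6, 21.5], 0.62), ([367.8, 213.2, 15.4, 13.2], 0.6), ([455.4, 231.1, 19.9, 14.0], 0.46)]
saddle_seat [([452.2, 228.1, 24.3, 12.7], 0.63), ([327.9, 218.8, 18.9, 19.5], 0.62), ([366.6, 210.7, 14.9, 18.4], 0.58), ([404.4, 214.6, 15.9, 18.6], 0.49)]
```

View pics/scene0.png

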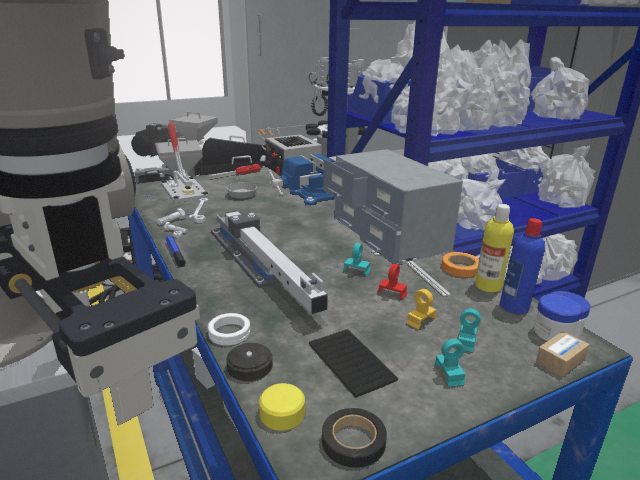

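View pics/top0.png

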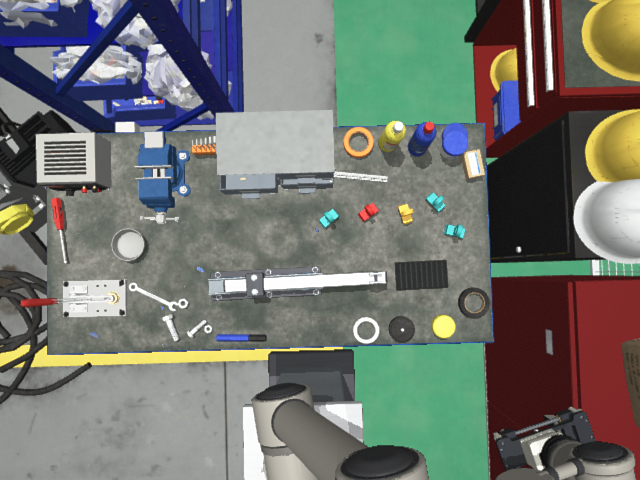

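The pictures show the bar on its bed: nose at scene (316,303) and top (385,279), tail with counterweight at scene (235,222) and top (212,285). The pad is at top (422,275).

Saddle candidates:
- turquoise: scene (357,259), (469,331) and (452,362)
- red: scene (393,281)
- yellow: scene (421,309), top (406,213)

By the description I choose the yellow one. A close crop will check it.

```bash
cat > h.py <<'E'
import numpy as np,cv2
from plant import bot
P={c:bot.camera_params(c) for c in ('scene','top')}
def proj(c,X):
    p=P[c];q=np.atleast_2d(X)@p['R'].T+p['t']
    return np.c_[p['fx']*q[:,0]/q[:,2]+p['cx'],p['fy']*q[:,1]/q[:,2]+p['cy']]
def back(c,u,v,z):
    p=P[c];d=p['R'].T@np.array([(u-p['cx'])/p['fx'],(v-p['cy'])/p['fy'],1]);o=-p['R'].T@p['t']
    return o+d*(z-o[2])/d[2]
def crop(im,x0,x1,y0,y1,k): return cv2.resize(im[y0:y1,x0:x1],None,fx=k,fy=k,interpolation=cv2.INTER_CUBIC)
E
python3 - <<'E'
from h import *
s=cv2.imread('pics/scene0.png');t=cv2.imread('pics/top0.png')
a=crop(t,200,400,262,302,4);b=crop(s,205,335,205,320,4);c=crop(s,395,445,280,335,5);d=crop(t,390,422,197,229,8)
W=np.zeros((600,800,3),np.uint8)
W[:160,:800]=a
b=b[:440];W[160:600,:520]=b
W[160:435,525:775]=c
d=cv2.resize(d,(165,165));W[435:600,525:690]=d
cv2.imwrite('pics/crop1.png',W)
def yel(im,x0,x1,y0,y1):
    h=cv2.cvtColor(im,cv2.COLOR_BGR2HSV);m=cv2.inRange(h,(18,120,80),(32,255,255))
    k=np.zeros_like(m);k[y0:y1,x0:x1]=m[y0:y1,x0:x1];p=cv2.findNonZero(k)[:,0]
    return p.mean(0),p.min(0),p.max(0),len(p)
print(yel(s,400,445,285,335),yel(t,390,422,197,229))
for q in [(405,213)]: print(back('top',*q,46))
for q in [(212,286),(385,279)]: print(back('top',*q,62))
E
```

```text
(array([421.03174603, 308.83492063]), array([406, 289], dtype=int32), array([435, 328], dtype=int32), 630) (array([405.45116279, 213.42790698]), array([398, 204], dtype=int32), array([413, 224], dtype=int32), 215)
[ 652.24678749 -283.57591153   46.        ]
[477.05186852 219.87450681  62.        ]
[ 482.01375303 -223.6331108    62.        ]
```

View pics/crop1.png

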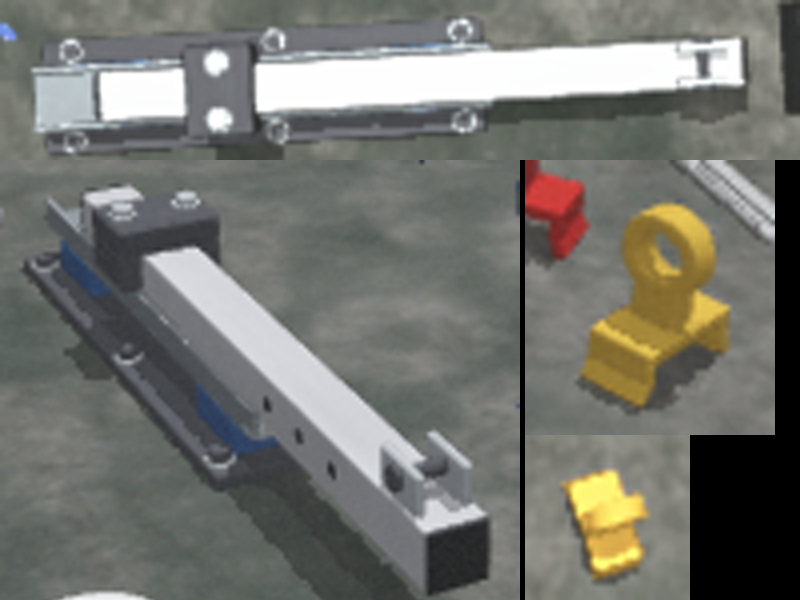

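The crop confirms the yellow saddle, with its x axis oblique to the bar. The bar's corners are clear: nose face at scene about (311..327, 293..314), and tail top edge at top about (225, 280..292). Next I fit the poses.

```bash
cat > fit.py <<'E'
from h import *
from scipy.optimize import least_squares
def T(p,pts):
    c,s=np.cos(p[2]),np.sin(p[2]);pts=np.atleast_2d(np.array(pts,float))
    return np.c_[p[0]+c*pts[:,0]-s*pts[:,1],p[1]+s*pts[:,0]+c*pts[:,1],pts[:,2]]
def fit(obs,x0):
    f=lambda p:np.concatenate([((proj(c,T(p,m))[0]-uv)*w).ravel() for c,m,uv,w in obs])
    r=least_squares(f,x0,x_scale=[1,1,.01],loss='soft_l1');return r.x,r.fun
E
python3 - <<'E'
from fit import *
tc=lambda x,y:np.array([x/4+200-.375,y/4+262-.375]); sc=lambda x,y:np.array([x/4+205-.375,(y-160)/4+205-.375])
# bar (z of underside 32)
L=210
bar=[('scene',(L,-15,62),sc(425,527),1),('scene',(L,15,62),sc(489,513),1),('scene',(L,15,32),sc(487,578),1),('scene',(L,-15,32),sc(426,597),1),
 ('top',(-L,15,62),tc(98,73),1),('top',(-L,-15,62),tc(101,120),1),('top',(L,15,62),tc(742,39),1),('top',(L,-15,62),tc(744,85),1)]
p,r=fit(bar,[480,0,-1.57]);print('bar',p,r.reshape(-1,2).round(1).tolist())
bed=[('top',(-300,21,42),tc(33,67),1),('top',(-300,-21,42),tc(36,131),1),('top',(0,21,42),tc(488,46),1),('top',(0,-21,42),tc(490,102),1),('scene',(-300,-21,42),sc(48,196),1),('scene',(0,-21,42),sc(262,428),1)]
b,r=fit(bed,[480,-60,-1.57]);print('bed',b,r.reshape(-1,2).round(1).tolist())
c,s=np.cos(b[2]),np.sin(b[2]);d=p[:2]-b[:2];print('bar in bed',d@[c,s],d@[-s,c],p[2]-b[2])
# pad
for cam in('scene','top'):
    m=bot.masks_of(cam,'landing_pad')
    if m:
        k=m[0]['pixels'].astype(np.uint8);q=cv2.boxPoints(cv2.minAreaRect(cv2.findNonZero(k)));cc=cv2.moments(k,True);u=cc['m10']/cc['m00'],cc['m01']/cc['m00']
        X=back(cam,*u,5);print('pad',cam,m[0]['confidence'],k.sum(),X, 'edge x off',(X[:2]-b[:2])@[c,s],(X[:2]-b[:2])@[-s,c])
# saddle: fit by silhouette using masks of yellow
im={k:cv2.imread(f'pics/{k}0.png') for k in('scene','top')}
def obj():
    P=[]
    for a in np.linspace(0,2*np.pi,24,0):
        for y in(-6,6):P.append((16*np.cos(a),y,46+16*np.sin(a)))
    top=[(x,y,z) for x in(-13,13) for y in(-27,27) for z in(0,)]+[(x,y,z) for x in(-13,13) for y in(-23.5,23.5) for z in(19,)]
    return np.array(P),np.array(top)
R,B=obj()
reg={'scene':(400,445,285,335),'top':(390,422,197,229)}
M={}
for k,(x0,x1,y0,y1) in reg.items():
    h=cv2.cvtColor(im[k],cv2.COLOR_BGR2HSV);m=cv2.inRange(h,(16,110,60),(34,255,255));z=np.zeros_like(m);z[y0:y1,x0:x1]=m[y0:y1,x0:x1];M[k]=z
def sil(cam,p):
    K=8;x0,x1,y0,y1=reg[cam];Z=np.zeros(((y1-y0)*K,(x1-x0)*K),np.uint8)
    def fill(pts,hole=0):
        q=(proj(cam,T(p,pts))-[x0-.5,y0-.5])*K;cv2.fillConvexPoly(Z,cv2.convexHull(q.astype(np.int32)),0 if hole else 255)
    a=np.linspace(0,2*np.pi,24,0)
    fill(R)
    fill([(x,y,z) for x in(-8,8) for y in(-6,6) for z in(20,40)])
    fill([(x,y,z) for x in(-13,13) for y in(-23.5,23.5) for z in(14,20)])
    for s in(-1,1): fill([(x,s*y,z) for x in(-13,13) for y,z in((18.5,14),(23.5,14),(22,0),(27,0))])
    return cv2.resize(Z,(x1-x0,y1-y0),interpolation=cv2.INTER_AREA)/255.
def cost(p): return sum(((sil(k,p)-M[k][reg[k][2]:reg[k][3],reg[k][0]:reg[k][1]]/255.)**2).sum() for k in reg)
from scipy.optimize import minimize
res=[]
for yaw in np.arange(-1.5,1.6,.3):
    o=minimize(lambda p:cost([p[0],p[1],p[2]/30]),[652,-283,yaw*30],method='Nelder-Mead',options=dict(initial_simplex=[[652,-283,yaw*30],[660,-283,yaw*30],[652,-275,yaw*30],[652,-283,yaw*30+6]]))
    res.append((o.fun,o.x[0],o.x[1],o.x[2]/30))
for r in sorted(res)[:4]:print(np.round(r,3))
E
```

```text
bar [480.92606763 -18.47588211  -1.55106727] [[0.2, 1.0], [0.3, 0.0], [0.4, -0.9], [-0.2, -1.0], [-1.3, 0.0], [-1.5, 0.0], [1.4, 0.5], [1.5, 0.7]]
bed [485.31875758 -64.80124982  -1.53867984] [[-0.3, 0.0], [-0.3, 0.2], [1.0, -1.8], [1.5, 0.3], [0.0, -0.4], [-0.7, -5.3]]
bar in bed -46.442531709746305 -2.9028721978920955 -0.012387434663820862
pad scene 0.77 2935 [ 484.78706784 -340.17154093    5.        ] edge x off 275.2112122855403 -9.373822662089754
pad top 0.87 1430 [ 489.79477812 -327.78630807    5.        ] edge x off 262.9931688039938 -3.9709929723955075
[ 103.262  653.722 -289.843    1.863]
[ 103.373  653.47  -289.821   -1.276]
[ 103.405  653.756 -289.831   -1.268]
[ 103.578  653.726 -289.824    1.864]
```

```bash
cat > ov.py <<'E'
from fit import *
def overlay(s,t,bed,bar,sad,out,sreg=(205,335,205,315),treg=(200,400,262,302)):
    W=np.zeros((600,800,3),np.uint8)
    def draw(im,cam,reg,k,ox,oy):
        x0,x1,y0,y1=reg;a=crop(im,x0,x1,y0,y1,k)
        def poly(p,pts,col,closed=True):
            q=(proj(cam,T(p,pts))-[x0-.5,y0-.5])*k-.5
            cv2.polylines(a,[np.round(q*8).astype(np.int32)],closed,col,1,cv2.LINE_AA,3)
        for y in(-21,21): poly(bed,[(-300,y,42),(0,y,42),(0,y,32)],(0,0,255),False)
        poly(bed,[(0,-17,32),(0,17,32)],(0,0,255),False)
        poly(bed,[(195,-37.5,6),(335,-37.5,6),(335,37.5,6),(195,37.5,6)],(0,255,0))
        poly(bar,[(-210,-15,62),(210,-15,62),(210,15,62),(-210,15,62)],(255,0,255))
        poly(bar,[(210,-15,32),(210,15,32),(210,15,62),(210,-15,62)],(255,0,255))
        th=np.linspace(0,2*np.pi,30)
        for y in(-6,6):poly(sad,np.c_[16*np.cos(th),0*th+y,46+16*np.sin(th)],(255,0,0))
        poly(sad,[(-13,-27,0),(13,-27,0),(13,27,0),(-13,27,0)],(255,0,0))
        hh=min(a.shape[0],600-oy);ww=min(a.shape[1],800-ox);W[oy:oy+hh,ox:ox+ww]=a[:hh,:ww]
    draw(t,'top',treg,4,0,0);draw(s,'scene',sreg,4,0,160)
    draw(s,'scene',(300,400,310,400),2.6,530,160);draw(s,'scene',(400,442,285,335),3,530,400);draw(t,'top',(390,462,200,296),1.8,665,400)
    cv2.imwrite(out,W)
E
python3 - <<'E'
from ov import *
s,t=[cv2.imread(f'pics/{k}0.png') for k in('scene','top')]
bed=[485.3,-64.8,-1.545];overlay(s,t,bed,[480.9,-18.5,-1.551],[653.7,-289.8,-1.27],'pics/ov1.png')
print(back('scene',353.5,362,6),back('top',422,274.5,6),back('scene',423.3,297.8,46),back('scene',265,277,32))
E
```

```text
[ 485.32206717 -341.39711032    6.        ] [ 490.09518189 -329.85759032    6.        ] [ 651.62921581 -291.78778654   46.        ] [447.70042961 -83.28449058  32.        ]
```

View pics/ov1.png

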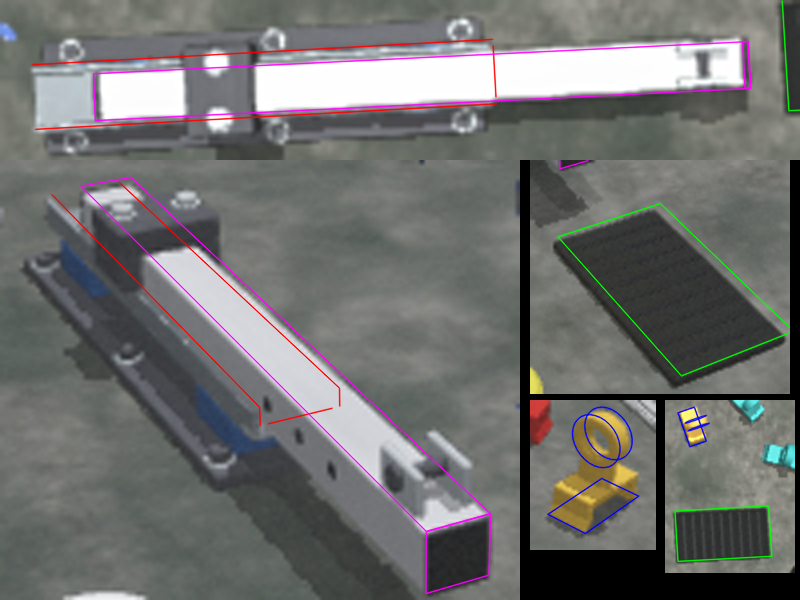

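The overlay shows the top view agreeing with the model; edge at top about (322,281). The scene view is off by about 2 px. I'll trust the top view for x and y and check by contact. First I turn the tool and go behind the tail with the fingers shut.

Call:
jog_arm(dp=[[0,0,0],[0,0,0],[0,0,0],[0,0,0],[0,0.03,0],[0,0.06,0],[0,0.06,0],[0.03,0.06,0],[0.06,0.06,0],[0.06,0.05,0]], twist=[-10.7,-10.7,-10.7,-10.7,-10.7,-10.7,-10.7,0,0,0], jaw=0)

```text
time: 2.35
tool_pos: [429.5, -423.6, 226.2]
tcp_rot: [-3.142, -0.0, 1.596]
contact_force: [0.7, -1.0, 0.3]
grip_width: 0.9
finger_force: 0.0
```

Call:
jog_arm(dp=[[0.06,0.01,0],[0.06,0.01,0],[0.06,0.01,0],[0.06,0.01,0],[0.06,0.01,0],[0.06,0.01,0],[0.06,0,0],[0.06,0,0],[0.06,0,0],[0.06,0,0]], twist=[0,0,0,0,0,0,0,0,0,0])

```text
time: 3.6
tool_pos: [472.6, 178.2, 226.9]
tcp_rot: [3.141, 0.0, 1.596]
contact_force: [-0.3, -0.1, -0.9]
grip_width: 0.8
finger_force: 0.0
```

Call:
jog_arm(dp=[[0.05,0.005,0],[0,0,0.05],[0,0,0.05],[0,0,0.04],[0,0,0.02],[0,0,0.019],[0,0,0],[0,0,0]], twist=[0,0,0,0,0,0,0,0])

```text
time: 4.6
tool_pos: [477.1, 226.6, 48.4]
tcp_rot: [3.141, -0.0, 1.596]
contact_force: [0.2, 0.3, -0.0]
grip_width: 0.2
finger_force: 0.0
```

```bash
python3 - <<'E'
from ov import *
o=bot.get_obs();print(o['time'],o['tool_pos'],o['contact_force'])
s,t=bot.capture('scene'),bot.capture('top');cv2.imwrite('pics/s1.png',s);cv2.imwrite('pics/t1.png',t)
tp=o['tool_pos'];print(proj('scene',tp),proj('top',tp))
W=np.zeros((600,800,3),np.uint8)
W[:240]=crop(t,180,340,250,298,5);a=crop(s,190,280,180,252,5);W[240:600,:450]=a
cv2.imwrite('pics/c2.png',W)
E
```

```text
4.6 [477.06590248 226.55972728  48.35269092] [ 0.16896997  0.33354405 -0.03949159]
[[226.69531648 210.32923843]] [[210.63985982 285.91320938]]
```

View pics/c2.png

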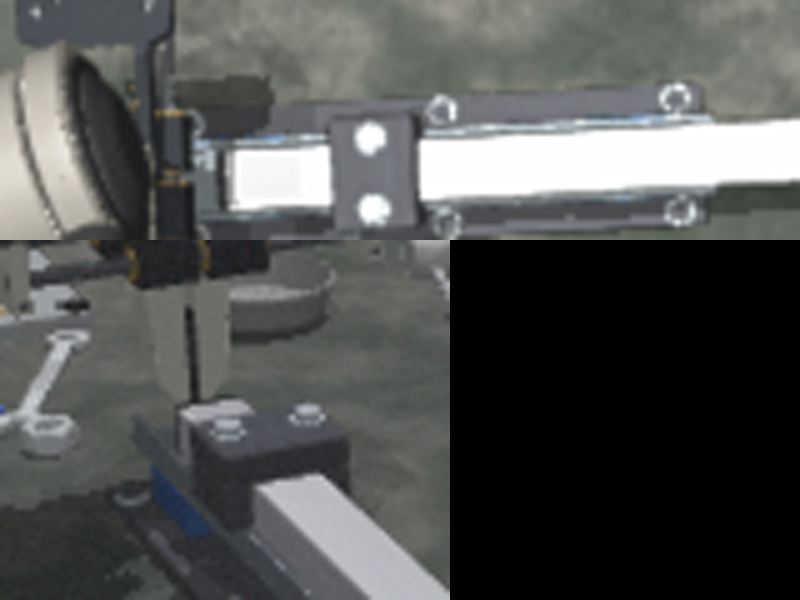

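The finger tips show at scene (228,212), within 2 px of the predicted position, and line up behind the tail (top (224,286)). Now I feel for the tail.

Call:
jog_arm(dp=[[-0.01,0,0],[-0.008,0,0],[-0.004,0,0],[-0.004,0,0],[-0.003,0,0],[-0.003,0,0]], twist=[0,0,0,0,0,0])

```text
time: 5.45
tool_pos: [477.5, 194.8, 47.8]
tcp_rot: [3.141, -0.001, 1.596]
contact_force: [0.5, 5.2, 0.9]
grip_width: 0.7
finger_force: 2.5
```

Call:
jog_arm(dp=[[-0.008,0,0],[-0.009,0,0],[-0.009,0,0],[-0.009,0,0],[-0.009,0,0],[-0.006,0,0],[0,0,0],[0.015,0,0],[0,0,0]], twist=[0,0,0,0,0,0,0,0,0])

```text
time: 6.58
tool_pos: [478.1, 160.4, 47.6]
tcp_rot: [-3.141, 0.0, 1.598]
contact_force: [0.4, -1.1, 0.5]
grip_width: 0.9
finger_force: 0.0
```

```bash
cat > look.py <<'E'
from fit import *
import sys
# level bar: nose bbox in both cameras; compare with prediction for bar slid to mid offset
o=bot.get_obs();s,t=bot.capture('scene'),bot.capture('top');n=sys.argv[1]
cv2.imwrite(f'pics/s_{n}.png',s);cv2.imwrite(f'pics/t_{n}.png',t)
f=lambda c,l:[(np.round(d['bbox'],1).tolist(),round(d['confidence'],2)) for d in bot.find_in(c,l)][:2]
print(round(o['time'],2),o['tool_pos'].round(1),f('top','lift_bar'))
# nose face: darkest plug blob in scene near nose
p=float(sys.argv[2]);nose=T([480.9,p,-1.551],[(210,0,47)])
print('nose pred',proj('scene',nose).round(1))
b=cv2.imread(sys.argv[3]) if len(sys.argv)>3 else None
if b is not None:
    u,v=proj('scene',nose)[0].astype(int)
    A=s[v-30:v+45,u-25:u+30];best=max(((cv2.minMaxLoc(cv2.matchTemplate(cv2.cvtColor(A,6),cv2.cvtColor(b,6),cv2.TM_CCOEFF_NORMED)))[1::2],))
    print('match',best[0],np.array(best[1])+[u-25,v-30]+[b.shape[1]/2-.5,b.shape[0]/2-.5])
E
python3 - <<'E'
import cv2
s=cv2.imread('pics/scene0.png');cv2.imwrite('pics/nose.png',s[290:318,306:332])
E
python3 look.py a -77 pics/nose.png
```

```text
6.58 [478.1 160.4  47.6] [([328.7, 283.4, 165.4, 22.5], 0.58)]
nose pred [[336.4 321. ]]
match 0.8989025354385376 [335.5 321.5]
```

Call:
jog_arm(dp=[[-0.009,0,0],[-0.006,0,0],[-0.004,0,0],[-0.004,0,0],[-0.005,0,0],[-0.005,0,0],[0,0,0],[0.01,0,0],[0,0,0],[0,0,0]], twist=[0,0,0,0,0,0,0,0,0,0])

```text
time: 7.98
tool_pos: [478.8, 136.5, 47.6]
tcp_rot: [-3.141, 0.0, 1.597]
contact_force: [0.3, -0.4, -0.6]
grip_width: 0.8
finger_force: 0.0
```

```bash
python3 look.py b -94 pics/nose.png
```

```text
7.97 [478.8 136.5  47.6] [([289.2, 282.4, 69.5, 31.3], 0.59), ([337.0, 281.9, 161.0, 22.6], 0.57)]
nose pred [[341.9 326.6]]
match 0.8766734004020691 [342.5 326.5]
```

Call:
jog_arm(dp=[[-0.006,0,0],[-0.004,0,0],[-0.004,0,0],[0,0,0],[0.01,0,0],[0,0,0],[0,0,0],[0,0,0]], twist=[0,0,0,0,0,0,0,0])

```text
time: 9.12
tool_pos: [478.9, 132.3, 47.6]
tcp_rot: [-3.141, 0.0, 1.596]
contact_force: [0.0, -0.0, -0.3]
grip_width: 0.3
finger_force: 0.0
```

```bash
python3 look.py c -98 pics/nose.png
```

```text
9.12 [478.9 132.3  47.6] [([338.9, 282.5, 161.5, 23.2], 0.94), ([285.6, 283.1, 14.1, 21.5], 0.4)]
nose pred [[343.2 328. ]]
match 0.8747248649597168 [342.5 328.5]
```

Call:
jog_arm(dp=[[-0.006,0,0],[-0.004,0,0],[-0.004,0,0],[0,0,0],[0.01,0,0],[0,0,0],[0,0,0],[0,0,0]], twist=[0,0,0,0,0,0,0,0])

```text
time: 10.28
tool_pos: [479.0, 128.4, 47.7]
tcp_rot: [-3.141, 0.0, 1.596]
contact_force: [-0.3, 0.8, 0.1]
grip_width: 0.4
finger_force: 0.0
```

```bash
python3 look.py d -102 pics/nose.png
```

```text
10.28 [479.  128.4  47.7] [([339.8, 282.1, 163.5, 24.1], 0.84)]
nose pred [[344.5 329.4]]
match 0.8853399157524109 [344.5 329.5]
```

Call:
jog_arm(dp=[[-0.006,0,0],[-0.004,0,0],[-0.004,0,0],[0,0,0],[0.01,0,0],[0,0,0],[0,0,0],[0,0,0]], twist=[0,0,0,0,0,0,0,0])

```text
time: 11.42
tool_pos: [479.1, 124.3, 47.7]
tcp_rot: [-3.142, 0.0, 1.596]
contact_force: [0.5, 0.0, -0.6]
grip_width: 0.3
finger_force: 0.0
```

```bash
python3 look.py e -106 pics/nose.png
```

```text
11.43 [479.1 124.3  47.7] [([344.0, 283.1, 156.2, 23.3], 0.93), ([287.5, 282.4, 17.7, 24.4], 0.46)]
nose pred [[345.8 330.8]]
match 0.8760295510292053 [345.5 331.5]
```

Call:
jog_arm(dp=[[-0.006,0,0],[-0.004,0,0],[-0.004,0,0],[0,0,0],[0.01,0,0],[0,0,0],[0,0,0],[0,0,0]], twist=[0,0,0,0,0,0,0,0])

```text
time: 12.58
tool_pos: [479.2, 120.4, 47.6]
tcp_rot: [-3.142, 0.0, 1.596]
contact_force: [0.9, -0.5, -0.1]
grip_width: 0.2
finger_force: 0.0
```

```bash
python3 look.py f -110 pics/nose.png
```

```text
12.57 [479.2 120.4  47.6] [([344.4, 280.9, 160.8, 24.5], 0.78)]
nose pred [[347.2 332.2]]
match 0.8211061954498291 [347.5 346.5]
```

The nose row jumped 14 px to 346.5, so the bar has tipped. I retreat and go to the saddle.

Call:
jog_arm(dp=[[0.02,0,0],[0.02,0,0],[0,0,-0.05],[0,0,-0.06],[-0.02,0.01,-0.02],[-0.06,0.02,0],[-0.06,0.02,0],[-0.06,0.02,0],[-0.06,0.03,0],[-0.06,0.03,0]], twist=[0,0,0,0,0,0,0,0,0,0], jaw=0.06)

```text
time: 13.98
tool_pos: [611.8, -148.1, 177.8]
tcp_rot: [3.141, -0.0, 1.596]
contact_force: [0.7, -0.1, -0.1]
grip_width: 59.6
finger_force: 0.0
```

Call:
jog_arm(dp=[[-0.06,0.03,0],[-0.04,0,0],[0,0,0],[0,0,0]], twist=[0,0,-8,-7.8])

```text
time: 14.48
tool_pos: [641.2, -242.1, 177.0]
tcp_rot: [-3.141, -0.001, 1.875]
contact_force: [-0.3, -0.5, 0.2]
grip_width: 60.2
finger_force: 0.0
```

```bash
python3 look.py g -110 pics/nose.png; python3 - <<'E'
from h import *
s,t=cv2.imread('pics/s_g.png'),cv2.imread('pics/t_g.png')
W=np.zeros((600,800,3),np.uint8)
W[:160]=crop(t,205,405,262,302,4);W[160:600,:440]=crop(s,255,365,260,370,4);W[160:560,440:800]=crop(s,385,475,240,340,4)
cv2.imwrite('pics/c3.png',W)
o=bot.get_obs();print(o['tool_pos'],o['tcp_rot'],proj('scene',o['tool_pos']),proj('top',o['tool_pos']))
E
```

```text
14.47 [ 641.2 -242.1  177. ] [([305.3, 282.0, 91.6, 19.7], 0.72), ([267.1, 282.6, 117.9, 31.0], 0.68)]
nose pred [[347.2 332.2]]
match 0.770246684551239 [347.5 346.5]
[ 641.41111319 -241.29521155  177.47516231] [-3.14123958e+00 -1.83514399e-04  1.86927557e+00] [[407.52161559 216.83369027]] [[396.0908966  211.47325022]]
```

View pics/c3.png

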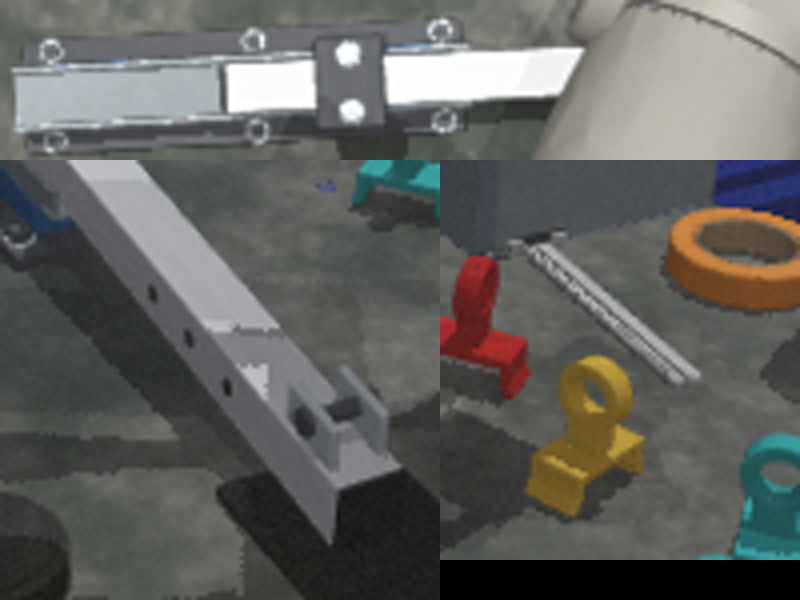

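The crop shows the bar tipped with its nose at scene (341,385) on the pad and the bed's open end at top (321,280). The yellow saddle is untouched at scene (533/4 zoom, about (422,308)) and the arm is above it. Now I descend and grasp.

Call:
jog_arm(dp=[[-0.03,-0.003,0],[-0.021,0,0],[0,0,0.04],[0,0,0.04],[0,0,0.03],[0,0,0.02],[0,0,0.015],[0,0,0.005],[0,0,0]], twist=[0,0,0,0,0,0,0,0,0])

```text
time: 15.75
tool_pos: [654.2, -290.9, 28.2]
tcp_rot: [3.141, 0.001, 1.872]
contact_force: [-0.2, 0.1, 0.5]
grip_width: 60.1
finger_force: 0.0
```

```bash
python3 - <<'E'
from h import *
o=bot.get_obs();print(o['tool_pos'],o['tcp_rot'],o['contact_force'])
s=bot.capture('scene');cv2.imwrite('pics/s_h.png',s);cv2.imwrite('pics/c4.png',crop(s,380,470,250,340,6))
g=o['tool_pos']+[0,0,19];print(proj('scene',g))
E
```

```text
[ 654.16633356 -290.92145931   28.24649678] [3.14102533e+00 7.21193849e-04 1.87155212e+00] [-0.22024534  0.05330486  0.51419646]
[[424.24460631 296.57944037]]
```

View pics/c4.png

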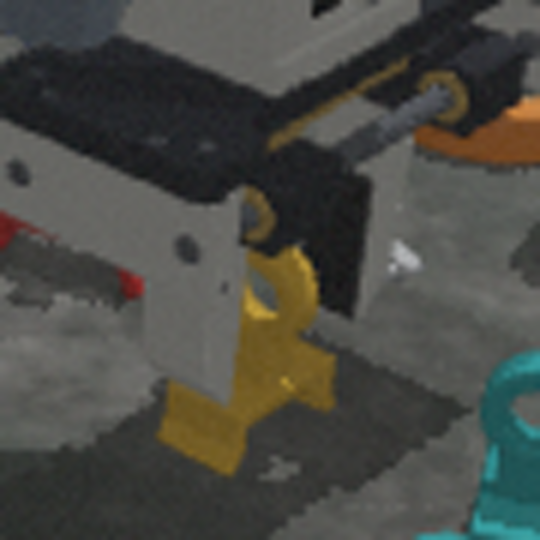

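The ring's centre is at scene (424,298), between the open fingers and within about 2 mm of the grasp point. I close and lift.

Call:
jog_arm(dp=[[0,0,0],[0,0,0],[0,0,0],[0,0,0],[0,0,-0.02],[0,0,-0.04],[0,0,-0.05],[0,0,-0.04],[0,0,0]], twist=[0,0,0,0,0,0,0,0,0], jaw=0)

```text
time: 16.92
tool_pos: [655.6, -291.7, 184.1]
tcp_rot: [3.135, 0.007, 1.872]
contact_force: [1.7, 0.2, -1.2]
grip_width: 11.4
finger_force: 30.0
```

```bash
python3 - <<'E'
from fit import *
from scipy.optimize import minimize
# tipped bar: refine edge from top view picks (level bed)
tc=lambda x,y:np.array([x/4+205-.375,y/4+262-.375])
bed=[('top',(-300,21,42),tc(13,68),1),('top',(-300,-21,42),tc(17,131),1),('top',(0,21,42),tc(468,46),1),('top',(0,-21,42),tc(468,102),1)]
b,r=fit(bed,[485,-64,-1.54]);print('bed',b,r.reshape(-1,2).round(1).tolist())
bolts=[tc(*q) for q in((50,50),(52,140),(252,40),(259,129),(440,30),(445,120))]
for q in bolts: print(back('top',*q,7)[:2].round(1))
o=bot.get_obs();print(o['tool_pos'],o['tcp_rot'],o['grip_width'],o['finger_force'])
E
```

```text
bed [483.73593334 -63.56466962  -1.54360717] [[-0.8, -0.2], [-1.0, 0.2], [0.6, -1.2], [1.5, 1.0]]
[507.1 218.4]
[447.1 218.2]
[509.8  83.3]
[450.3  80. ]
[512.9 -42.6]
[452.7 -44.3]
[ 655.63078994 -291.71856802  184.07896169] [3.1349252  0.00735771 1.87189382] 11.358375413298461 29.99819705151424
```

```bash
python3 - <<'E'
from fit import *
t=cv2.imread('pics/t_g.png').astype(int);g=t.sum(2)/3
for c in (306,312,318,321,325,329,333):
    col=g[262:302,c]; m=np.where(col>200)[0]+262
    # subpixel: brightness edges
    e=np.abs(np.diff(col));print(c,m.min(),m.max(),[round(v) for v in col[8:30]],back('top',c,(m.min()+m.max())/2,62).round(1))
E
```

```text
306 276 287 [117, 115, 115, 135, 179, 141, 255, 255, 253, 253, 253, 253, 253, 253, 253, 254, 255, 235, 147, 102, 77, 72] [481.5 -20.9  62. ]
312 269 286 [187, 138, 96, 167, 155, 156, 255, 254, 253, 253, 253, 253, 253, 253, 253, 255, 255, 155, 122, 77, 75, 78] [491.3 -36.6  62. ]
318 275 286 [124, 114, 98, 187, 146, 219, 255, 253, 252, 252, 253, 253, 253, 253, 253, 255, 255, 159, 120, 88, 132, 183] [483.2 -51.7  62. ]
321 275 286 [117, 112, 111, 185, 171, 242, 254, 253, 252, 252, 253, 253, 253, 253, 253, 255, 255, 166, 109, 66, 54, 55] [483.  -59.4  62. ]
325 275 286 [128, 131, 125, 113, 139, 255, 254, 252, 252, 252, 252, 253, 253, 253, 254, 255, 228, 101, 62, 63, 61, 62] [482.7 -69.7  62. ]
329 275 285 [116, 119, 124, 122, 132, 255, 254, 252, 252, 252, 252, 253, 252, 253, 254, 255, 156, 70, 62, 65, 63, 54] [483.6 -80.   62. ]
333 275 285 [118, 120, 120, 117, 151, 255, 254, 252, 252, 252, 253, 252, 253, 252, 249, 255, 128, 51, 48, 52, 52, 53] [483.3 -90.2  62. ]
```

Call:
jog_arm(dp=[[0,0,0],[0,0,0],[0.04,-0.03,0],[0.05,-0.04,0],[0.05,-0.04,0],[0.05,-0.04,0],[0.042,-0.017,0.02],[0,0,0.03],[0,0,0],[0,0,0]], twist=[8,7.9,0,0,0,0,0,0,0,0])

```text
time: 18.18
tool_pos: [484.9, -66.8, 128.4]
tcp_rot: [3.141, 0.0, 1.594]
contact_force: [0.5, -0.4, -1.4]
grip_width: 11.5
finger_force: 30.0
```

```bash
python3 - <<'E'
from fit import *
o=bot.get_obs();print(o['time'],o['tool_pos'],o['tcp_rot'],o['finger_force'],o['contact_force'])
s=bot.capture('scene');t=bot.capture('top');cv2.imwrite('pics/s_i.png',s);cv2.imwrite('pics/t_i.png',t)
k=6;x0,x1,y0,y1=230,340,190,290
a=crop(s,x0,x1,y0,y1,k)
tp=o['tool_pos'];g=[tp[0],tp[1],tp[2]+17.8-46]
def poly(p,pts,col,cl=True,dz=0):
    X=T(p,pts);X[:,2]+=dz;q=(proj('scene',X)-[x0-.5,y0-.5])*k-.5;cv2.polylines(a,[np.round(q*8).astype(np.int32)],cl,col,1,cv2.LINE_AA,3)
sad=[g[0],g[1],o['tcp_rot'][2]]
th=np.linspace(0,2*np.pi,30)
for y in(-6,6):poly(sad,np.c_[16*np.cos(th),0*th+y,46+16*np.sin(th)],(255,0,0),dz=g[2])
for sg in(-1,1):poly(sad,[(-13,sg*27,0),(13,sg*27,0),(13,sg*23.5,14),(13,sg*23.5,20),(-13,sg*23.5,20),(-13,sg*23.5,14)],(255,0,0),dz=g[2])
bed=[483.4,-64,-1.548]
for y in(-21,21): poly(bed,[(-300,y,42),(0,y,42),(0,y,32)],(0,0,255),False)
poly(bed,[(0,-17,32),(0,17,32)],(0,0,255),False)
cv2.imwrite('pics/c5.png',a)
E
```

```text
18.175 [484.92711369 -66.75207459 128.37890002] [3.14090078e+00 3.56988552e-04 1.59379552e+00] 29.998311269061446 [ 0.47193017 -0.42464142 -1.39894264]
```

View pics/c5.png

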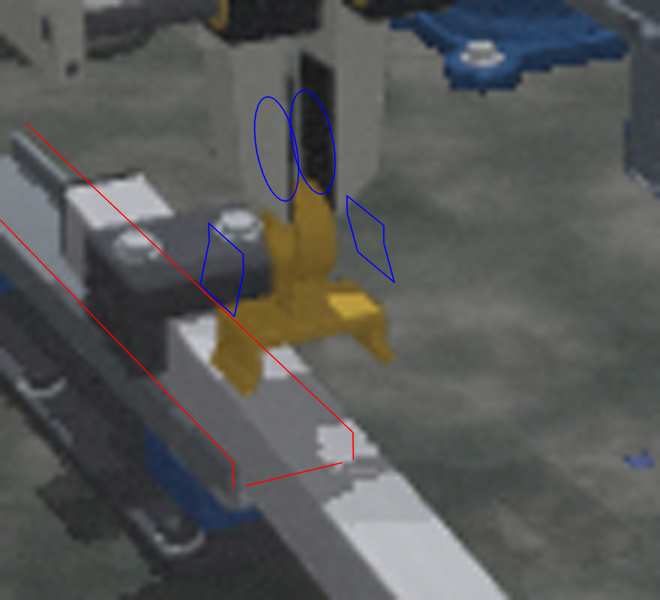

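The crop shows the saddle hanging at scene (280,243), about 13 px (~22 mm) lower in the hand than modelled, so it slid in the grip. I measure how it hangs now.

```bash
cat > hang.py <<'E'
from fit import *
from scipy.optimize import minimize
from scipy.spatial.transform import Rotation as Ro
def mk(s,reg):
    x0,x1,y0,y1=reg;h=cv2.cvtColor(s,cv2.COLOR_BGR2HSV)[y0:y1,x0:x1];return cv2.inRange(h,(14,110,50),(34,255,255))/255.
def sil(E,yaw,pitch,reg,K=6):
    x0,x1,y0,y1=reg;Z=np.zeros(((y1-y0)*K,(x1-x0)*K),np.uint8);R=Ro.from_euler('xyz',[0,pitch,yaw]).as_matrix()
    def fill(P,v=255):
        X=(np.array(P,float)-[0,0,46])@R.T+E;q=(proj('scene',X)-[x0-.5,y0-.5])*K;cv2.fillConvexPoly(Z,cv2.convexHull(q.astype(np.int32)),v)
    th=np.linspace(0,2*np.pi,24,0)
    fill([(16*np.cos(a),y,46+16*np.sin(a)) for a in th for y in(-6,6)])
    fill([(x,y,z) for x in(-8,8) for y in(-6,6) for z in(20,40)])
    fill([(x,y,z) for x in(-13,13) for y in(-23.5,23.5) for z in(14,20)])
    for s in(-1,1): fill([(x,s*y,z) for x in(-13,13) for y,z in((18.5,14),(23.5,14),(22,0),(27,0))])
    return cv2.resize(Z,(x1-x0,y1-y0),interpolation=cv2.INTER_AREA)/255.
def hang(s,tp,yaw,reg,rmin,start=(0,0,0,0)):
    M=mk(s,reg);k=rmin-reg[2];tx=np.array([np.cos(yaw),np.sin(yaw),0])
    def c(p): # along(mm, +tool x), z of eye rel TCP, pitch*30, dyaw*30
        S=sil(tp+tx*p[0]+[0,0,p[1]],yaw+p[3]/30,p[2]/30,reg);return ((S-M)[k:]**2).sum()
    best=None
    for z0 in(start[1]-8,start[1],start[1]+8):
        x0=np.array([start[0],z0,0,0.]);o=minimize(c,x0,method='Nelder-Mead',options=dict(initial_simplex=np.vstack([x0]+[x0+4*e for e in np.eye(4)])))
        if best is None or o.fun<best.fun:best=o
    return best.fun,best.x/[1,1,30,30],M.sum()
E
python3 - <<'E'
from hang import *
# check on the standing saddle (before grasp): known eye z=46
s0=cv2.imread('pics/scene0.png');print('start',hang(s0,np.array([654,-291,46.]),1.872,(400,442,285,335),285))
print('start low',hang(s0,np.array([654,-291,46.]),1.872,(400,442,285,335),305))
o=bot.get_obs();s=cv2.imread('pics/s_i.png')
for r in(232,236,240):print(hang(s,o['tool_pos'],o['tcp_rot'][2],(255,305,215,262),r,(0,-3,0,0)))
E
```

```text
start (np.float64(68.15841599384854), array([ 1.19923827, -1.81287698, -0.00869682, -0.02006305]), np.float64(643.0))
start low (np.float64(24.38705113417916), array([ 1.55510839e+00, -1.21996459e+00,  8.46190061e-03, -4.57919286e-04]), np.float64(643.0))
(np.float64(24.372979623221838), array([ 0.61755709, -9.18787227,  0.08289576, -0.04356743]), np.float64(450.0))
(np.float64(24.04725874663591), array([ 1.32523386, -9.60633738,  0.09407481, -0.0298779 ]), np.float64(450.0))
(np.float64(21.390019223375624), array([-1.47344012, -8.43987141,  0.05292646, -0.05440645]), np.float64(450.0))
```

Call:
jog_arm(dp=[[0.0015,-0.001,0.002],[0.001,-0.0007,0.003],[0,0,0.003],[0,0,0],[0,0,0]], twist=[0,0,0,0,0])

```text
time: 18.9
tool_pos: [482.7, -63.8, 119.7]
tcp_rot: [-3.142, 0.0, 1.594]
contact_force: [0.9, -0.5, -0.6]
grip_width: 11.3
finger_force: 30.0
```

```bash
python3 - <<'E'
from hang import *
o=bot.get_obs();s=bot.capture('scene');cv2.imwrite('pics/s_j.png',s);tp=o['tool_pos'];yaw=o['tcp_rot'][2]
print(o['time'],tp,yaw,o['grip_width'],o['contact_force'])
h=[hang(s,tp,yaw,(255,305,215,266),r,(0,-8,0,0)) for r in(236,241)]
for q in h:print(q)
p=h[0][1]
k=8;x0,x1,y0,y1=245,320,215,290
a=crop(s,x0,x1,y0,y1,k)
R=Ro.from_euler('xyz',[0,p[2],yaw+p[3]]).as_matrix();E=tp+np.array([np.cos(yaw),np.sin(yaw),0])*p[0]+[0,0,p[1]]
def dr(X,col,cl):
    q=(proj('scene',X)-[x0-.5,y0-.5])*k-.5;cv2.polylines(a,[np.round(q*8).astype(np.int32)],cl,col,1,cv2.LINE_AA,3)
for sg in(-1,1):dr((np.array([(-13,sg*27,0),(13,sg*27,0),(13,sg*23.5,14),(13,sg*23.5,20),(-13,sg*23.5,20),(-13,sg*23.5,14)])-[0,0,46])@R.T+E,(255,0,0),True)
# bar tipped about edge, model
b=[483.2,-64,-1.548];ti=np.arctan(25/255)
for y in(-15,15):
    X=T(b,[(d*np.cos(ti)+30*np.sin(ti),y,32-d*np.sin(ti)+30*np.cos(ti)) for d in(-60,0,120)]);dr(X,(255,0,255),False)
X=T(b,[(30*np.sin(ti),y,32+30*np.cos(ti)) for y in(-15,15)]);dr(X,(0,255,0),False)
cv2.imwrite('pics/c6.png',a)
E
```

```text
18.9 [482.66323318 -63.83708994 119.6841793 ] 1.5942822834787291 11.291363985021336 [ 0.88548502 -0.50218719 -0.63011253]
(np.float64(24.625713187235675), array([-0.44124504, -8.53935472,  0.13847842, -0.06018187]), np.float64(439.0))
(np.float64(22.99893886966551), array([ 0.3380214 , -9.11125743,  0.13418035, -0.04909586]), np.float64(439.0))
```

View pics/c6.png

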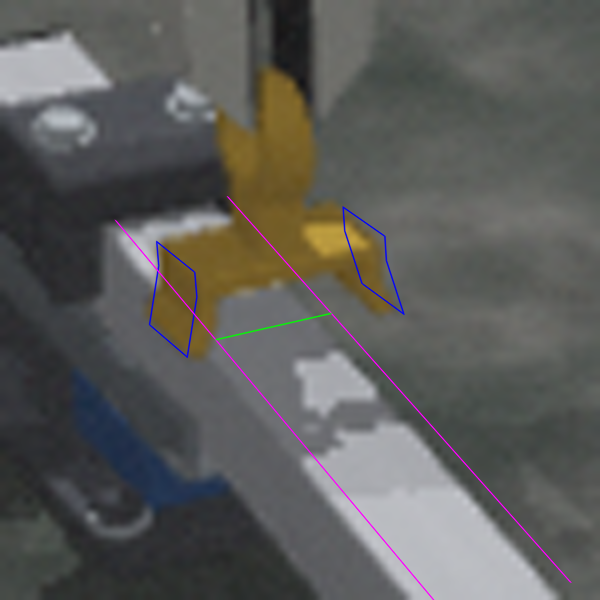

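Slip has stopped (8.5 to 9 mm below the TCP). The legs at scene (271,259) and (294,254) straddle the bar centred on it, and the model edge line at scene about (279,256) lies close under the saddle. I lower it.

Call:
jog_arm(dp=[[0,0,0.003],[0,0,0.004],[0,0,0.003],[0,0,0.002],[0,0,0.001],[0,0,0]], twist=[0,0,0,0,0,0])

```text
time: 19.7
tool_pos: [482.6, -63.8, 106.7]
tcp_rot: [-3.142, 0.0, 1.594]
contact_force: [-0.0, 0.3, -1.1]
grip_width: 11.5
finger_force: 30.0
```

Call:
jog_arm(dp=[[0,0,0.001],[0,0,0]], twist=[0,0])

```text
time: 19.95
tool_pos: [482.6, -63.8, 105.7]
tcp_rot: [-3.142, 0.0, 1.594]
contact_force: [-0.2, 0.6, -0.8]
grip_width: 11.2
finger_force: 30.0
```

Call:
jog_arm(dp=[[0,0,0.001],[0,0,0.001],[0,0,0]], twist=[0,0,0])

```text
time: 20.32
tool_pos: [482.6, -63.8, 103.7]
tcp_rot: [-3.142, 0.0, 1.594]
contact_force: [-0.3, -0.6, -0.2]
grip_width: 11.3
finger_force: 30.0
```

```bash
python3 - <<'E'
from hang import *
o=bot.get_obs();s=bot.capture('scene');cv2.imwrite('pics/s_k.png',s);tp=o['tool_pos'];yaw=o['tcp_rot'][2]
print(o['time'],tp,o['contact_force'])
for r in(240,246):print(hang(s,tp,yaw,(255,305,215,276),r,(0,-8,0,0)))
E
```

```text
20.325 [482.61693473 -63.84305381 103.66322067] [-0.26444591 -0.60852838 -0.22782408]
(np.float64(21.765290272971935), array([-0.62756406, -8.54037555,  0.10429342, -0.04198532]), np.float64(446.0))
(np.float64(19.484336793540944), array([-0.72344391, -8.51942065,  0.1015286 , -0.0415496 ]), np.float64(446.0))
```

Call:
jog_arm(dp=[[0,0,0.001],[0,0,0]], twist=[0,0])

```text
time: 20.62
tool_pos: [482.7, -63.6, 102.9]
tcp_rot: [3.141, -0.0, 1.594]
contact_force: [-0.5, 0.9, 2.2]
grip_width: 11.8
finger_force: 30.0
```

Call:
jog_arm(dp=[[0,0,0.001],[0,0,0]], twist=[0,0])

```text
time: 20.88
tool_pos: [482.9, -63.4, 102.1]
tcp_rot: [3.141, -0.001, 1.594]
contact_force: [-1.2, 3.0, 6.9]
grip_width: 11.2
finger_force: 30.0
```

Call:
jog_arm(dp=[[0,0,0.001],[0,0,0]], twist=[0,0])

```text
time: 21.12
tool_pos: [483.3, -63.6, 102.0]
tcp_rot: [3.139, 0.0, 1.594]
contact_force: [-2.6, 2.0, 11.7]
grip_width: 11.5
finger_force: 30.0
```

Call:
jog_arm(dp=[[0,0,0],[0,0,0],[0,0,0],[0,0,0],[0,0,-0.01],[0,0,-0.03],[0,0,-0.05],[0,0.05,-0.04],[0,-0.05,0],[0,0,0]], twist=[0,0,0,0,0,0,0,0,0,0], jaw=0.04)

```text
time: 22.38
tool_pos: [479.0, -63.4, 229.8]
tcp_rot: [-3.139, -0.001, 1.594]
contact_force: [-0.5, -0.2, 0.2]
grip_width: 39.6
finger_force: 0.0
```

Call:
jog_arm(dp=[[-0.05,0,0],[-0.06,0,0],[-0.06,0,0],[-0.06,0,0],[-0.06,0,0],[-0.03,0,0],[0,0,0]], twist=[0,0,0,0,0,0,0])

```text
time: 23.25
tool_pos: [488.3, -385.8, 229.2]
tcp_rot: [-3.141, -0.0, 1.591]
contact_force: [-0.2, 0.3, 1.7]
grip_width: 39.7
finger_force: 0.0
```

```bash
python3 - <<'E'
from hang import *
o=bot.get_obs();s,t=bot.capture('scene'),bot.capture('top');cv2.imwrite('pics/s_l.png',s);cv2.imwrite('pics/t_l.png',t)
print(o['time'],o['tool_pos'],o['contact_force'])
W=np.zeros((600,800,3),np.uint8)
W[:200]=crop(t,205,365,262,302,5);W[200:600,:480]=crop(s,235,355,210,310,4);W[200:600,480:800]=crop(s,255,315,215,290,5.34)[:400,:320]
cv2.imwrite('pics/c7.png',W)
h=cv2.cvtColor(t,cv2.COLOR_BGR2HSV);m=cv2.inRange(h,(14,110,60),(34,255,255))[262:302,300:345];p=cv2.findNonZero(m)[:,0]+[300,262]
print(p.mean(0),p.min(0),p.max(0),len(p),back('top',*p.mean(0),72))
reg=(255,305,215,276);print(hang(s,np.array([483,-64,94.]),1.594,reg,215))
E
```

```text
23.25 [ 488.33259122 -385.77216082  229.24981944] [-0.20304236  0.34990728  1.70055727]
[322.76190476 279.23333333] [317 269] [329 289] 210 [486.23040874 -64.11661034  72.        ]
(np.float64(29.602937331795463), array([-4.66067214, -1.08253283, -0.03115025, -0.08388359]), np.float64(481.0))
```

View pics/c7.png

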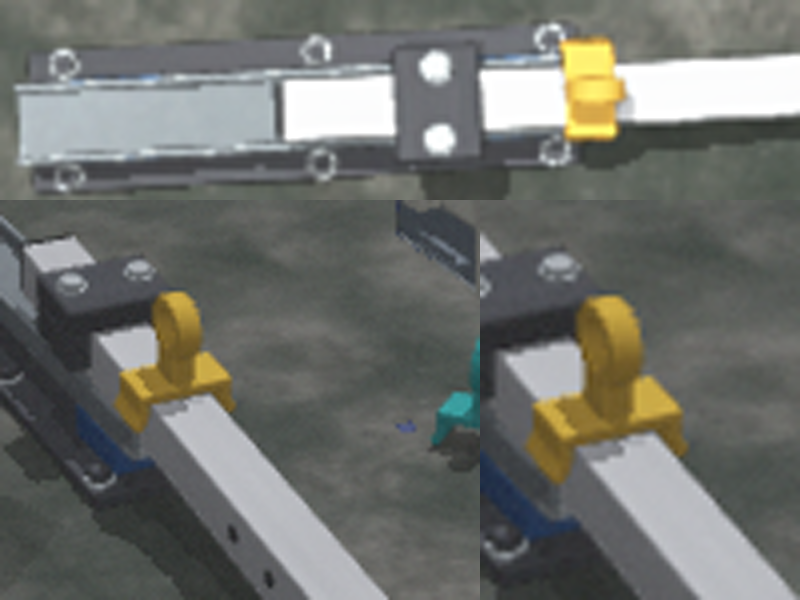

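The saddle sits flat astride the bar, its plate centred at top (322.6,279), right at the bed's end (about 322). The bar's tail is unchanged at top (261,284). I check the nose, then hand in.

```bash
python3 - <<'E'
import cv2
from plant import bot
a=cv2.imread('pics/s_g.png',0)[325:365,325:365];b=cv2.cvtColor(bot.capture('scene'),6)
r=cv2.minMaxLoc(cv2.matchTemplate(b[310:380,310:380],a,cv2.TM_CCOEFF_NORMED));print(r[1],r[3])
ok=r[1]>.6 and abs(r[3][0]-15)<=2 and abs(r[3][1]-15)<=2
print(ok, bot.close_job() if ok else 'not closed')
E
```

```text
0.9320874214172363 (15, 15)
the job is handed in; nothing more can be done
True None
```

The job is handed in: the bar tipped on a 4 mm push and rests nose-down on the pad, with the yellow saddle seated flat astride it, within about 3 mm of the edge in the top view; it took about 23 s of the 67 s.

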